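Rotate the tins in a sprung stock tray

TASK

In the green-railed stock tray, slide the older, brown-lidded tin forward along the tray without lifting it, until it is pressing into the yellow sprung stop at the tray's front. Then set the new, green-lidded tin down in the same tray behind it, lengthwise, and close up the row so that the two tins touch and the older one is still held against the sprung stop. Be gentle: do not ram the stop, drop the new tin or tip a tin over, and leave the red-lidded tins, the mug and the blue clip where they are.

Things in the scene. Friction and masses are not known exactly. Their poses are not given: they have to be found in the camera images.
- tray: Fixed plywood tray with green rails for one row of tins. Origin at table height on the row's centre line; x along the row to the rear, -x is the front (robot side). Floor top z = 8 mm, x = -230 to 170 mm. Side rails: inner faces y = +-34 mm, 8 mm thick, tops z = 24 mm; rear rail alike, inner face x = 162 mm. The older tin starts in it at x = 30 to 60 mm, y near 0.
- gate: Sprung front stop, in the same frame as tray. On a steel housing at the front end (x = -227 to -217 mm, top z = 53) a carriage is clamped somewhere in a 40 mm range, immovable, not reported: feel for it. It bears a yellow bumper plate 56 mm wide, z = 12 to 58 mm, facing +x; relaxed face at x = -175 to -135 mm. It yields to -x by up to 20 mm at 0.6 N per mm, then is hard.
- old_tin: The older tin: dull dark steel, brown lid, yellowed cream label; 90 mm long (x), 60 mm wide (y), 95 mm high, flat top, smooth sides, the same end for end; origin at the centre of its underside, z up. Mass 0.35 to 0.70 kg. Its x lies along the tray. Sliding it takes roughly 1.5 to 5 N.
- new_tin: The new tin: bright steel, green lid, white label; 90 mm long (x), 60 mm wide (y), 95 mm high, flat top, smooth sides, the same end for end; origin at the centre of its underside, z up. Mass 0.35 to 0.70 kg. Stands on the counter to the left or right of the trays.
- tray2: Second fixed tray of the same size, with red rails, a plain fixed stop and the two red-lidded tins. Leave alone.
- red_tin_a: Red-lidded tin in the red tray (front one), 90 x 60 x 95 mm, origin at the centre of its underside. Leave alone.
- red_tin_b: Red-lidded tin in the red tray (rear one), 90 x 60 x 95 mm, origin at the centre of its underside. Leave alone.
- mug: White ceramic mug 82 mm across, 95 mm high, handle at +y, with pencils standing up to 170 mm; origin at the centre of its underside. Leave alone.
- clip: Blue spring clip, 75 x 30 x 28 mm, lying on the counter; origin at the centre of its underside. Leave alone.

How it is judged:
On the way:
1. the older tin, still down in its tray and with the new tin not yet in there, is pressed into the sprung stop (more than 2 N) (contact force between old_tin and gate above 2 N and horizontal distance between new_tin and old_tin above 0.13 m), for 0.2 s.
At the end, for the whole second after the job is handed in: Both tins stand flat on the green tray's floor (within 3 mm, upright within 0.05 rad), the new one behind the older, between the rails, lengthwise (within 0.15 rad), gap under 3.5 mm; the older tin still bears on the sprung stop (over 0.3 N); both released and at rest (contact force between old_tin and gate above 0.3 N and x of new_tin in the frame of old_tin between 0.085 and 0.0935 m and y of new_tin in the frame of tray between -0.007 and 0.007 m and z of each of new_tin, old_tin in the frame of tray below 0.011 m and angle between the x axis of new_tin and the x axis of tray, either way round below 0.15 rad and angle between each of new_tin, old_tin's own z axis and vertical below 0.05 rad and linear speed of each of old_tin, new_tin below 0.01 m/s); the robot touches nothing.
It fails at once if the sprung stop is rammed (more than 25 N) (contact force between old_tin and gate above 25 N).
It fails at once if the older tin is lifted off the tray floor (by more than 10 mm) (z of old_tin in the frame of tray above 0.018 m).
It fails at once if a tin is tipped (more than 0.5 rad) (angle between any of old_tin, new_tin's own z axis and vertical above 0.5 rad).
It fails at once if the new tin is dropped (let go with its underside more than 30 mm above the counter) (height (world z) of new_tin above 0.03 m and contact force between the fingers and new_tin below 0.05 N).
It fails at once if a red-lidded tin, the mug or the clip is shifted by more than 15 mm (distance of any of red_tin_a, red_tin_b, mug, clip from where it was at the start of the episode above 0.015 m).
It also fails if it takes over 72 s, if anything falls off the work surface, if the arm or the gripper's body presses on something with over 40 N, if the wrist force passes 120 N, or if a joint passes its speed limit or range.

ROBOT

A 6-joint arm with a two-finger parallel gripper is mounted at the origin on the work surface. World frame = base frame: x ahead of the robot, y to its left, z up, the work surface at z = 0. Lengths are in m, angles in rad, forces in N, time in s.
With the tool pointing down it reaches from about 0.225 to 0.875 m from the base axis. Payload 3.4 kg.
Tool frame: the origin (TCP) lies between the finger pads; the fingertips stand 8 mm ahead of it and the grasp point (between the pads) lies 11 mm behind it; z points along the fingers, y is the line along which they close (so a half turn about z gives the same grasp; the last joint's range is limited). The gripper opens to 85 mm and grips with 20 to 120 N. Pads are 22 mm wide; open, the fingers measure 114 mm over their backs; the gripper's body (76 mm by 85 mm) begins 54 mm behind the grasp point. The pads swing forward as they close: fully open they stand 13 mm farther back than shut.
Start: joints at [1.048, 0.276, 1.505, -0, 1.361, -0.121], TCP at [0.225, 0.529, 0.239] pointing down, gripper open.
Joint ranges: [-2.89, 2.89], [-0.75, 2.08], [0.22, 2.7], [-1.18, 4.32], [0.11, 2.71], [-2.7, 2.7]. Speed limits (rad/s): [2.57, 2.57, 3.14, 3.14, 3.14, 3.14].

INTERFACE

Orientations are given as a unit quaternion [w, x, y, z].
In Python, from rig import manip gives the robot as it stands.
- The arm moves only by the tool move_arm, never from a script. Its argument "deltas" is a list that holds one entry, the list of rows, each a list of 5 numbers: the shift along the tool's x, y, z normalised to -1 to 1, where 1 is 80 cm, then the turn about the tool's z normalised to -1 to 1, where 1 is 120 degrees, then the closure, from -1 (fully open) to 1 (shut). In form: [[[tx, ty, tz, twist, grip], ...]]. A call has 1 to 12 rows; each row is the pose to reach, as a shift and turn from the pose commanded when the call began, along the tool's axes at that moment; what a row does not reach only later rows make up. A row lasts 1/10 s, in which the tool goes at most 50 mm and 8.59 degrees, less where a joint would pass 70% of its speed; a pose out of reach is approached as far as the arm can. A call with a number of a shift or a turn outside -1 to 1 is refused whole. A call with a gripper value outside its range is refused whole. The fingers move at their own pace and stop on an object; "squeeze" is the grip in N (left out, the last holds). Time passes only in rows, so rows that repeat a pose let the fingers close. It gives the time, the measured TCP pose, the force, the opening and the grip force at its end, in the units of the state.
- manip.get_state(): the state, without advancing time (a new reading comes with each control period).
- manip.get_image(name): name is "side" or "top" or "wrist"; returns the picture (420x560x3 uint8, red, green, blue); there is no depth.
- manip.camera_params(name): a dict with "fx", "fy", "cx", "cy" (pixels), "R" (3x3) and "t" (3): a world point X has camera coordinates R X + t; the wrist camera has in their place "tool_from_camera" (4x4, takes a point from camera to tool coordinates, whose origin is the TCP and whose axes are the flange's). Camera axes: x right, y down, z forward; pixel columns grow to the right and rows downward; lengths in m; the calibration is good to about 2 mm. A picture is of the moment at which its call begins: read the wrist's pose just before it. camera_params takes no time and is no camera call.
- manip.sign_off(): hands the job in; it is judged then, once.
The state is a dict: "clock": time; "qpos": joint angles; "qd": joint speeds; "effort": joint torques, N m; "position": TCP position; "ee_rot": TCP orientation; "contact_force": force on the tool from outside, world axes, zero at the start; "moment": the same for the moment, N m; "width": finger opening in m; "gripper_force": force on a finger pad.
Only numpy, scipy, OpenCV 4.12 (cv2) and the standard library are available. Lean on these libraries where they do the work, as an engineer would, in place of code of your own. Each camera call takes 0.05 s, during which the arm holds its last target. There are 200 camera calls.

## Working session

There is one attempt and no reset: what is moved stays moved. The work goes in short steps, Python scripts to look and compute and a tool call to move; the robot and the scene stay as the last step left them, time stands still between calls to the robot, and variables do not carry over. Pictures are saved under pics/ and viewed, at most 10 in all, crops included, and the job is handed in when it is done.

Besides the shell and the picture viewer there is one more tool, called after "Call:" as name(argument=value, ...), one argument or row to a line, values as JSON. move_arm: Moves the arm, as the interface text tells. Scaled input: -1 to 1 covers 80 cm each way for a shift and 120 degrees each way for a turn. Its arguments: {"type":"object","properties":{"deltas":{"type":"array","items":{"type":"array","items":{"type":"array","items":{"type":"number","minimum":-1,"maximum":1}}}},"squeeze":{"type":"number"}},"required":["deltas"]}

```bash
mkdir -p pics
python3 - <<'E'
from rig import manip
import cv2,numpy as np
for n in("top","side"):
    cv2.imwrite(f"pics/{n}0.png",manip.get_image(n)[:,:,::-1])
    p=manip.camera_params(n);print(n,{k:np.round(v,4).tolist() for k,v in p.items()})
s=manip.get_state();print(s)
E
```

```text
top {'fx': 420.2383, 'fy': 420.2383, 'cx': 283.9221, 'cy': 206.9858, 'R': [[0.0153, -0.9999, 0.0042], [-0.9906, -0.0157, -0.1362], [0.1363, -0.002, -0.9907]], 't': [-0.0135, 0.5463, 0.9839]}
side {'fx': 420.9037, 'fy': 420.9037, 'cx': 280.0786, 'cy': 209.6614, 'R': [[0.8563, -0.5162, 0.0164], [-0.3662, -0.6293, -0.6855], [0.3642, 0.581, -0.7279]], 't': [-0.4681, 0.225, 0.7665]}
{'clock': 0.1, 'qpos': array([ 1.04797274e+00,  2.76524464e-01,  1.50603686e+00,  2.16053440e-06,
        1.36070645e+00, -1.20973615e-01]), 'qd': array([ 1.12447060e-03, -3.14612090e-03, -2.31617445e-03, -1.87731066e-03,
        1.66892146e-03, -8.39397686e-05]), 'effort': array([ 2.77917738e-03, -4.17697549e+01, -2.46404296e+01, -1.09212631e-04,
        5.75910788e-03, -2.93539870e-05]), 'position': array([0.22464616, 0.52878423, 0.23851828]), 'ee_rot': array([-2.65980037e-04,  1.99575947e-01,  9.79882003e-01, -7.94207595e-04]), 'contact_force': array([-0.16902095, -0.44415073, -0.38596917]), 'moment': array([-0.02410335, -0.00811828,  0.05303984]), 'gripper_force': 0.0, 'width': 0.08540247085013807}
```

View pics/top0.png

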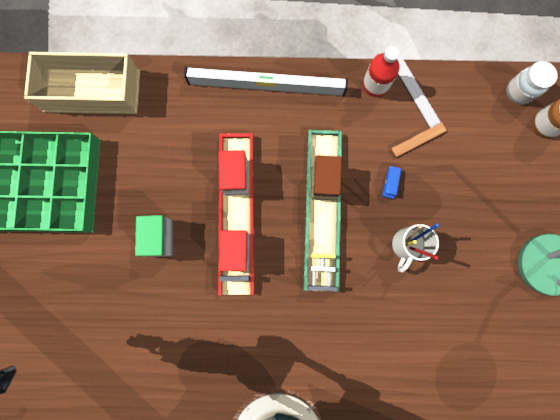

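View pics/side0.png

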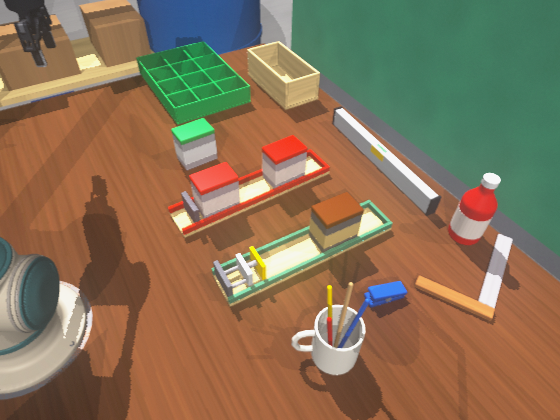

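The top view shows the green tray at columns 305–342, rows 130–290. The brown lid is near (327,175), the yellow bumper near (323,256), the new green-lidded tin near (150,236), the mug near (418,243) and the clip near (392,182). The side view agrees with this.

```bash
cat > h.py <<'E'
from rig import manip
import cv2,numpy as np
def bp(n,uv,z):
    p=manip.camera_params(n);R=np.array(p["R"]);t=np.array(p["t"])
    d=np.array([(uv[0]-p["cx"])/p["fx"],(uv[1]-p["cy"])/p["fy"],1.])
    c=-R.T@t;w=R.T@d
    return (c+w*(z-c[2])/w[2])
def blob(im,lo,hi,roi):
    x0,y0,x1,y1=roi
    m=cv2.inRange(cv2.cvtColor(im,cv2.COLOR_RGB2HSV),lo,hi)
    k=np.zeros_like(m);k[y0:y1,x0:x1]=m[y0:y1,x0:x1]
    n,l,s,c=cv2.connectedComponentsWithStats(k)
    i=1+np.argmax(s[1:,4]);cn=cv2.findContours((l==i).astype(np.uint8),0,2)[0][0]
    return cv2.minAreaRect(cn),s[i]
def boxw(n,im,lo,hi,roi,z):
    r,s=blob(im,lo,hi,roi);P=np.array([bp(n,q,z)[:2] for q in cv2.boxPoints(r)])
    e=[P[1]-P[0],P[2]-P[1]];L=[np.hypot(*v) for v in e];v=e[int(np.argmax(L))]
    print(s,"c",P.mean(0).round(4),"LxW",np.round(sorted(L),4),"ang",round(np.degrees(np.arctan2(v[1],v[0])),1))
E
python3 - <<'E'
from h import *
im=manip.get_image("top")
G=((60-15,90,40),(60+22,255,255))
boxw("top",im,*G,(120,200,180,270),.095)
boxw("top",im,(3,130,40),(14,255,140),(310,150,345,200),.103)
boxw("top",im,(22,150,120),(35,255,255),(305,245,342,262),.058)
boxw("top",im,*G,(295,120,350,300),.024)
boxw("top",im,(0,200,120),(4,255,255),(215,225,250,275),.103)
cv2.imwrite("pics/z.png",np.hstack([cv2.resize(im[120:300,290:360],None,fx=3,fy=3),cv2.resize(im[120:300,120:260],None,fx=3,fy=3)])[:,:,::-1])
E
```

```text
[ 135  215   29   41 1126] c [0.4698 0.3001] LxW [0.0638 0.0908] ang -176.9
[314 152  31  47 191] c [ 0.6136 -0.1073] LxW [0.0695 0.1079] ang 179.8Traceback (most recent call last):
  File "<stdin>", line 6, in <module>
  File "h.py", line 16, in boxw
    r,s=blob(im,lo,hi,roi);P=np.array([bp(n,q,z)[:2] for q in cv2.boxPoints(r)])
        ~~~~^^^^^^^^^^^^^^
  File "h.py", line 13, in blob
    i=1+np.argmax(s[1:,4]);cn=cv2.findContours((l==i).astype(np.uint8),0,2)[0][0]
        ~~~~~~~~~^^^^^^^^^
    return _wrapfunc(a, 'argmax', axis=axis, out=out, **kwds)
    return bound(*args, **kwds)
ValueError: attempt to get argmax of an empty sequence
```

Run:
```python
from h import *
im=manip.get_image("top");h=cv2.cvtColor(im,cv2.COLOR_RGB2HSV)
print("brown",h[170:180:4,322:332:4].tolist(),"yel",h[252:260:1,323].tolist())
cv2.imwrite("pics/z.png",np.hstack([cv2.resize(im[120:300,290:360],None,fx=3.2,fy=3.2,interpolation=0),cv2.resize(im[120:300,120:260],None,fx=3.2,fy=3.2,interpolation=0)])[:,:,::-1])
G=((45,90,40),(82,255,255))
boxw("top",im,*G,(295,120,350,300),.024)
m=cv2.inRange(h,*G)
# rail centre lines per row: first and last green column
for r in range(132,292,12):
    c=np.flatnonzero(m[r,295:350])+295
    if len(c): a,b=bp("top",(c[0]-.5,r),.024),bp("top",(c[-1]+.5,r),.024);print(r,c[0],c[-1],a[:2].round(4),b[:2].round(4))
```

```text
brown [[[10, 165, 161], [9, 165, 161], [9, 163, 163]], [[10, 167, 159], [10, 165, 161], [9, 164, 160]], [[9, 166, 163], [9, 163, 161], [9, 162, 164]]] yel [[28, 32, 255], [27, 50, 253], [30, 88, 254], [30, 102, 255], [30, 101, 255], [30, 119, 243], [150, 4, 179], [135, 2, 222]]
[305 131  36 159 418] c [ 0.5469 -0.0997] LxW [0.0803 0.3942] ang -1.4
132 309 340 [ 0.7404 -0.0642] [ 0.7417 -0.145 ]
144 309 340 [ 0.7091 -0.0644] [ 0.7105 -0.1449]
156 309 309 [ 0.6781 -0.0646] [ 0.6782 -0.0671]
168 308 309 [ 0.6474 -0.0624] [ 0.6475 -0.0673]
180 308 309 [ 0.6169 -0.0626] [ 0.617  -0.0676]
192 308 308 [ 0.5866 -0.0628] [ 0.5867 -0.0653]
204 307 339 [ 0.5566 -0.0606] [ 0.5579 -0.142 ]
216 307 339 [ 0.5268 -0.0608] [ 0.5281 -0.1419]
228 306 339 [ 0.4972 -0.0586] [ 0.4985 -0.1418]
240 306 338 [ 0.4679 -0.0589] [ 0.4691 -0.1393]
252 306 338 [ 0.4388 -0.0591] [ 0.44   -0.1392]
264 305 338 [ 0.4099 -0.0569] [ 0.4112 -0.1392]
276 305 337 [ 0.3813 -0.0572] [ 0.3825 -0.1367]
288 305 306 [ 0.3528 -0.0574] [ 0.3529 -0.0622]
```

View pics/z.png

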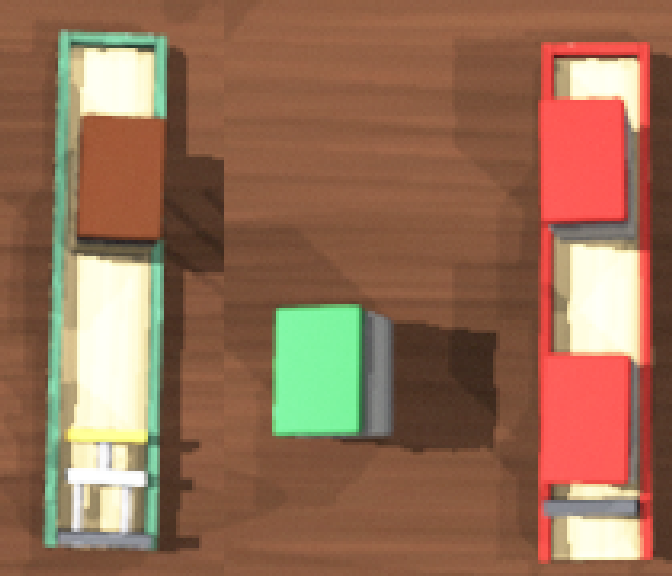

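The crop shows the brown lid at cols 315–341, rows 156–195, and the yellow bumper's rear edge at row ~254. The tray is tilted about 1.2°, and the new tin's lid spans (135–163, 215–256).

```bash
cat >> h.py <<'E'
def plan(x,y,z,yang,base=None):
    """deltas (rows' units) from the measured pose to TCP xyz with tool y at world angle yang (deg), tool down"""
    from scipy.spatial.transform import Rotation as Ro
    s=manip.get_state();w,a,b,c=s["ee_rot"];R=Ro.from_quat([a,b,c,w]).as_matrix()
    d=R.T@(np.array([x,y,z])-s["position"])/.8
    cur=np.degrees(np.arctan2(R[1,1],R[0,1]))
    print("pos",s["position"].round(4),"F",s["contact_force"].round(2),"w",round(s["width"],4),"g",s["gripper_force"],"t",s["clock"],"yang",cur.round(2))
    print("delta",d.round(4),"twist",round((cur-yang)/120,4))
E
python3 - <<'E'
from h import *
im=manip.get_image("top")
boxw("top",im,(5,150,145),(14,180,180),(312,150,345,200),.103)
boxw("top",im,(22,60,200),(33,255,255),(305,245,342,262),.058)
h=cv2.cvtColor(im,cv2.COLOR_RGB2HSV);m=cv2.inRange(h,(45,90,40),(82,255,255))
L,Rr=[],[]
for r in range(140,286):
    c=np.flatnonzero(m[r,295:350])+295
    if len(c)==0: continue
    if c[0]<315:L.append(bp("top",(c[0]-.0,r),.024)[:2])
    if c[-1]>335 and not 152<r<200:Rr.append(bp("top",(c[-1]+1-.0,r),.024)[:2])
for P in(L,Rr):
    P=np.array(P);k=np.polyfit(P[:,0],P[:,1],1);print("rail slope deg",np.degrees(k[0]).round(2),"y@.45/.55/.65",np.polyval(k,[.45,.55,.65]).round(4))
c=np.flatnonzero(m[120:140,324])+120;print("rear rail rows",c,bp("top",(324,c[0]-.5),.024))
plan(.614,-.107,.239,88.74)
E
```

```text
[315 156  26  38 912] c [ 0.6145 -0.1034] LxW [0.0572 0.0863] ang -2.0
[310 245  26  17 154] c [ 0.4361 -0.0972] LxW [0.0373 0.0588] ang -89.1
rail slope deg -1.29 y@.45/.55/.65 [-0.06   -0.0622 -0.0645]
rail slope deg -1.2 y@.45/.55/.65 [-0.1408 -0.1429 -0.145 ]
rear rail rows [131 132 133] [ 0.74493489 -0.10331581  0.024     ]
pos [0.2248 0.529  0.2389] F [ 0.27 -0.72 -0.47] w 0.0854 g 0.0 t 0.25 yang 66.98
delta [-7.587e-01 -5.414e-01  3.000e-04] twist -0.1813
```

Call:
move_arm(
  deltas=[
    [[-0.38,-0.27,0,-0.09,-1],[-0.38,-0.27,0,-0.09,-1],[-0.38,-0.27,0,-0.09,-1],[-0.38,-0.27,0,-0.18,-1],[-0.38,-0.27,0,-0.18,-1],[-0.38,-0.27,0,-0.18,-1],[-0.38,-0.27,0,-0.181,-1],[-0.38,-0.27,0,-0.181,-1],[-0.38,-0.27,0,-0.181,-1],[-0.38,-0.27,0,-0.181,-1]],
  ],
)

```text
clock: 1.25
position: [0.4202, 0.2112, 0.2392]
ee_rot: [-0.0, 0.012, 1.0, 0.0]
contact_force: [-0.7, -0.6, -0.4]
width: 0.0853
gripper_force: 0.0
```

```bash
python3 -c "
from h import *
plan(.6145,-.103,.22,88.75)"
```

```text
pos [0.4202 0.2112 0.2392] F [-0.72 -0.6  -0.38] w 0.0853 g 0.0 t 1.25 yang 88.57
delta [-0.2526 -0.3866  0.0236] twist -0.0015
```

Call:
move_arm(
  deltas=[
    [[-0.2526,-0.3866,0.0236,-0.0015,-1],[-0.2526,-0.3866,0.0236,-0.0015,-1],[-0.2526,-0.3866,0.0236,-0.0015,-1],[-0.2526,-0.3866,0.0236,-0.0015,-1],[-0.2526,-0.3866,0.0236,-0.0015,-1],[-0.2526,-0.3866,0.0236,-0.0015,-1],[-0.2526,-0.3866,0.0236,-0.0015,-1],[-0.2526,-0.3866,0.0236,-0.0015,-1],[-0.2526,-0.3866,0.0236,-0.0015,-1],[-0.2526,-0.3866,0.0236,-0.0015,-1],[-0.2526,-0.3866,0.0236,-0.0015,-1],[-0.2526,-0.3866,0.0236,-0.0015,-1]],
  ],
)

```text
clock: 2.45
position: [0.6146, -0.1003, 0.2209]
ee_rot: [0.0, 0.009, 1.0, 0.0]
contact_force: [0.0, 0.1, -0.1]
width: 0.0855
gripper_force: 0.0
```

Run:
```python
from h import *
plan(.6145,-.103,.062,88.75)
im=manip.get_image("wrist");cv2.imwrite("pics/w1.png",im[:,:,::-1])
p=manip.camera_params("wrist");print(p)
```

```text
pos [ 0.6146 -0.1003  0.2209] F [ 0.02  0.06 -0.06] w 0.0855 g 0.0 t 2.45 yang 89.01
delta [ 0.     -0.0035  0.1986] twist 0.0021
{'fx': 348.5501983047201, 'fy': 348.5501983047201, 'cx': 282.93435245196474, 'cy': 203.80679358431047, 'tool_from_camera': array([[ 6.25219979e-04, -9.47763989e-01, -3.18971832e-01,
         8.16408325e-02],
       [ 9.99999795e-01,  6.36311739e-04,  6.94308918e-05,
         6.96729918e-05],
       [ 1.37161422e-04, -3.18971810e-01,  9.47764193e-01,
        -1.34416496e-01],
       [ 0.00000000e+00,  0.00000000e+00,  0.00000000e+00,
         1.00000000e+00]])}
```

View pics/w1.png

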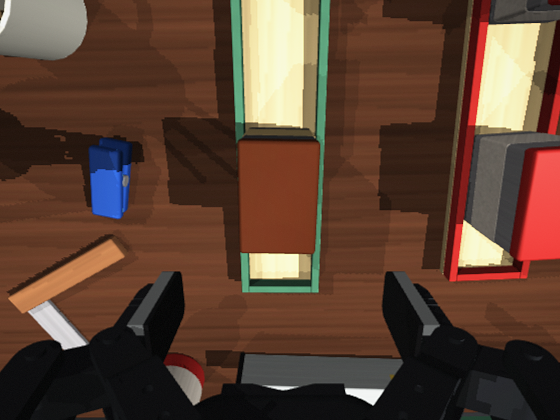

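The wrist view shows the brown lid centred at about (279,196), the rails running from col 231/331 at the top to 242/320 at the bottom, and the fingers clear on both sides. I'll get the tray's line from it.

```bash
cat >> h.py <<'E'
def wbp(uv,z,s):
    from scipy.spatial.transform import Rotation as Ro
    p=manip.camera_params("wrist");T=p["tool_from_camera"];w,a,b,c=s["ee_rot"];R=Ro.from_quat([a,b,c,w]).as_matrix()
    o=R@T[:3,3]+s["position"];d=R@T[:3,:3]@np.array([(uv[0]-p["cx"])/p["fx"],(uv[1]-p["cy"])/p["fy"],1.])
    return o+d*(z-o[2])/d[2]
def trayline(im,s,r0,r1,c0,c1,z=.024):
    m=cv2.inRange(cv2.cvtColor(im,cv2.COLOR_RGB2HSV),(60,60,40),(90,255,255));C=[]
    for r in range(r0,r1,3):
        c=np.flatnonzero(m[r,c0:c1])+c0
        if len(c)>3 and c[-1]-c[0]>60: C.append((wbp((c[0]-.5,r),z,s)+wbp((c[-1]+.5,r),z,s))[:2]/2)
    C=np.array(C);k=np.polyfit(C[:,0],C[:,1],1);print(len(C),"x",C[:,0].min().round(3),C[:,0].max().round(3),"deg",np.degrees(np.arctan(k[0])).round(2),"y@.45/.55/.65",np.polyval(k,[.45,.55,.65]).round(4),"res",np.std(C[:,1]-np.polyval(k,C[:,0])).round(4))
E
python3 - <<'E'
from h import *
s=manip.get_state();im=cv2.imread("pics/w1.png")[:,:,::-1].copy()
trayline(im,s,0,125,200,350);trayline(im,s,256,290,200,350)
for q in((239,253),(319,253),(320,139),(240,139)):print(wbp(q,.103,s)[:2].round(4))
E
```

```text
42 x 0.464 0.565 deg -1.1 y@.45/.55/.65 [-0.1003 -0.1022 -0.1042] res 0.0002
12 x 0.703 0.743 deg -1.46 y@.45/.55/.65 [-0.0988 -0.1014 -0.1039] res 0.0003
[ 0.6591 -0.1365]
[ 0.6602 -0.0723]
[ 0.5694 -0.073 ]
[ 0.5684 -0.1305]
```

Call:
move_arm(
  deltas=[
    [[0,0,0.05,0,-1],[0,0,0.1,0,-1],[0,0,0.15,0,-1],[0,0,0.18,0,-1],[0,0,0.1975,0,-1],[0,0,0.1975,0,-1],[0,0,0.1975,0,-1]],
  ],
)

```text
clock: 3.2
position: [0.6161, -0.1022, 0.0636]
ee_rot: [0.001, 0.01, 1.0, -0.0]
contact_force: [0.1, -0.5, -1.3]
width: 0.0854
gripper_force: 0.0
```

```bash
python3 -c "
from h import *
plan(.6145,-.103,.062,88.75)"
```

```text
pos [ 0.6161 -0.1022  0.0636] F [ 0.06 -0.54 -1.26] w 0.0854 g 0.0 t 3.2 yang 88.9
delta [ 0.002 -0.001  0.002] twist 0.0012
```

Close on the older tin with a gentle grip.

Call:
move_arm(
  deltas=[
    [[0,0,0,0,-0.4],[0,0,0,0,0],[0,0,0,0,1],[0,0,0,0,1],[0,0,0,0,1],[0,0,0,0,1],[0,0,0,0,1],[0,0,0,0,1]],
  ],
  squeeze=25,
)

```text
clock: 4.0
position: [0.6167, -0.1032, 0.0644]
ee_rot: [0.002, 0.01, 1.0, -0.001]
contact_force: [-0.1, -2.7, 6.9]
width: 0.0597
gripper_force: 29.1
```

```bash
python3 -c "
from h import *
plan(.50,-.1008,.062,88.75);print(manip.get_state()['moment'])"
```

```text
pos [ 0.6167 -0.1032  0.0644] F [-0.05 -2.75  6.89] w 0.0597 g 29.082458317279816 t 4.0 yang 88.9
delta [0.1459 0.0002 0.0024] twist 0.0012
[-0.3057011   0.05619575  0.08973468]
```

Call:
move_arm(
  deltas=[
    [[0.005,0,-0.0012,0,1],[0.018,0,-0.0012,0,1],[0.031,0,-0.0012,0.001,1],[0.044,0,-0.0012,0.001,1],[0.057,0,-0.0012,0.001,1],[0.07,0,-0.0012,0.001,1],[0.083,0,-0.0012,0.001,1],[0.096,0,-0.0012,0.001,1],[0.109,0,-0.0012,0.001,1],[0.118,0,-0.0012,0.001,1],[0.122,0,-0.0012,0.001,1],[0.122,0,-0.0012,0.001,1]],
  ],
)

```text
clock: 5.2
position: [0.5177, -0.1005, 0.0644]
ee_rot: [0.001, 0.011, 1.0, -0.0]
contact_force: [2.5, 0.0, 6.8]
width: 0.0597
gripper_force: 29.3
```

Run:
```python
from h import *
plan(.475,-.1003,.062,88.75)
im=manip.get_image("top");h=cv2.cvtColor(im,cv2.COLOR_RGB2HSV)
boxw("top",im,(5,150,145),(14,180,180),(305,150,345,240),.103)
cv2.imwrite("pics/t2.png",cv2.resize(im[170:300,270:380],None,fx=4,fy=4)[:,:,::-1])
```

```text
pos [ 0.5177 -0.1005  0.0644] F [2.55 0.01 6.81] w 0.0597 g 29.34661030769348 t 5.2 yang 88.75
delta [ 0.0534 -0.001   0.0028] twist 0.0
[313 224  15  12  93] c [ 0.4815 -0.084 ] LxW [0.0203 0.0381] ang -124.9
```

View pics/t2.png

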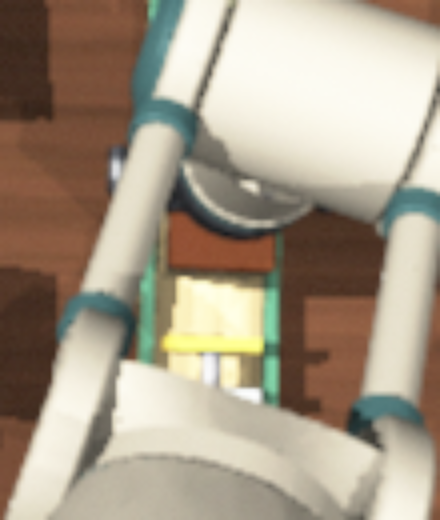

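The tin's front edge is at row ≈237.7 and the yellow bumper's rear edge at row ≈254.2.

```bash
python3 -c "
from h import *
print(bp('top',(325,237.4),.103),bp('top',(323,253.9),.058))"
```

```text
[ 0.46975221 -0.09840412  0.103     ] [ 0.43396355 -0.09832738  0.058     ]
```

Call:
move_arm(
  deltas=[
    [[0.006,0,0,0,1],[0.014,0,0,0,1],[0.022,0,0,0,1],[0.03,0,0,0,1],[0.036,0,0,0,1],[0.039,0,0,0,1],[0.042,0,0,0,1],[0.042,0,0,0,1]],
  ],
)

```text
clock: 6.05
position: [0.4851, -0.0999, 0.0644]
ee_rot: [0.002, 0.011, 1.0, -0.0]
contact_force: [5.2, -1.2, 6.4]
width: 0.0598
gripper_force: 29.3
```

Call:
move_arm(
  deltas=[
    [[0.001,0,0,0,1],[0.002,0,0,0,1],[0.003,0,0,0,1],[0.004,0,0,0,1],[0.005,0,0,0,1],[0.005,0,0,0,1]],
  ],
)

```text
clock: 6.65
position: [0.4817, -0.0999, 0.0644]
ee_rot: [0.002, 0.011, 1.0, -0.0]
contact_force: [6.4, -0.6, 5.3]
width: 0.0595
gripper_force: 29.2
```

Call:
move_arm(
  deltas=[
    [[0.001,0,0,0,1],[0.002,0,0,0,1],[0.003,0,0,0,1],[0.004,0,0,0,1],[0.005,0,0,0,1],[0.005,0,0,0,1],[0.005,0,0,0,1]],
  ],
)

```text
clock: 7.35
position: [0.4783, -0.0998, 0.0645]
ee_rot: [0.003, 0.011, 1.0, -0.0]
contact_force: [7.3, 0.2, 5.5]
width: 0.0594
gripper_force: 29.1
```

Call:
move_arm(
  deltas=[
    [[0.001,0,0,0,1],[0.002,0,0,0,1],[0.003,0,0,0,1],[0.004,0,0,0,1],[0.005,0,0,0,1],[0.005,0,0,0,1],[0.005,0,0,0,1]],
  ],
)

```text
clock: 8.05
position: [0.4751, -0.0998, 0.0645]
ee_rot: [0.004, 0.011, 1.0, -0.001]
contact_force: [8.6, 0.8, 3.9]
width: 0.0602
gripper_force: 29.0
```

Run:
```python
from h import *
s=manip.get_state();print(s['moment'].round(2),s['contact_force'].round(2),s['ee_rot'].round(4))
a=manip.get_image("top")[215:275,290:360];b=manip.get_image("side")[190:300,205:345]
cv2.imwrite("pics/c3.png",np.hstack([cv2.resize(a,(385,330)),cv2.resize(b,(420,330))])[:,:799,::-1])
```

```text
[ 0.06 -1.27  0.06] [8.55 0.82 3.94] [ 3.800e-03  1.130e-02  9.999e-01 -5.000e-04]
```

View pics/c3.png

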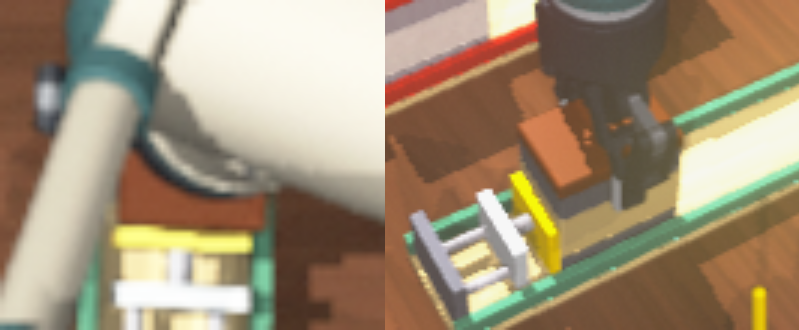

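The bumper's rear edge has moved from row 254.2 to about 256.4, so it is compressed about 5 mm and the tin is upright against it. I'll press a little deeper and hold.

Call:
move_arm(
  deltas=[
    [[0.001,0,0,0,1],[0.002,0,0,0,1],[0.003,0,0,0,1],[0.004,0,0,0,1],[0.005,0,0,0,1],[0.006,0,0,0,1],[0.006,0,0,0,1],[0.006,0,0,0,1],[0.006,0,0,0,1],[0.006,0,0,0,1]],
  ],
)

```text
clock: 9.15
position: [0.4714, -0.0998, 0.0647]
ee_rot: [0.005, 0.011, 1.0, -0.001]
contact_force: [10.8, 1.8, 2.8]
width: 0.0597
gripper_force: 28.8
```

Call:
move_arm(
  deltas=[
    [[0,0,0,0,0.3],[0,0,0,0,0.1],[0,0,0,0,-0.1],[0,0,0,0,-0.5],[0,0,0,0,-1],[0,0,0,0,-1],[0,0,0,0,-1],[0,0,0,0,-1]],
  ],
)

```text
clock: 9.95
position: [0.4665, -0.099, 0.063]
ee_rot: [-0.001, 0.011, 1.0, 0.0]
contact_force: [0.3, 0.6, 0.7]
width: 0.0856
gripper_force: 0.0
```

Call:
move_arm(
  deltas=[
    [[0,0,-0.05,0,-1],[0,0,-0.1,0,-1],[0,0,-0.15,0,-1],[0,0,-0.2,0,-1],[0,0,-0.22,0,-1],[0,0,-0.22,0,-1]],
  ],
)

```text
clock: 10.55
position: [0.4686, -0.0998, 0.2421]
ee_rot: [0.003, 0.011, 1.0, -0.001]
contact_force: [-0.3, 0.4, -0.2]
width: 0.0853
gripper_force: 0.0
```

Run:
```python
from h import *
s=manip.get_state();im=manip.get_image("wrist");cv2.imwrite("pics/w4.png",im[:,:,::-1])
plan(.470,.300,.23,93.1)
G=((45,90,40),(82,255,255))
boxw("top",manip.get_image("top"),*G,(120,200,180,270),.095)
```

```text
pos [ 0.4674 -0.0993  0.24  ] F [-0.03  1.09 -0.18] w 0.0856 g 0.0 t 10.6 yang 88.76
delta [0.0076 0.4991 0.0122] twist -0.0362
[ 135  215   29   41 1126] c [0.4698 0.3001] LxW [0.0638 0.0908] ang -176.9
```

View pics/w4.png

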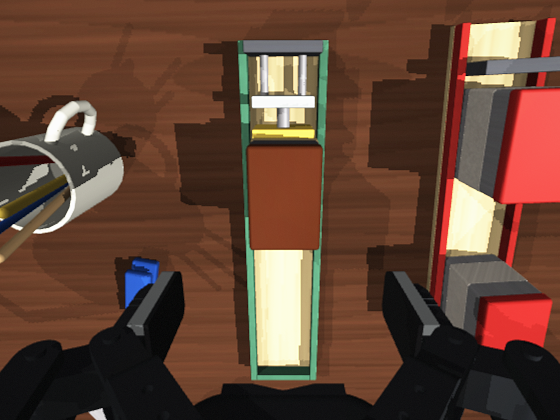

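The older tin sits square against the bumper: lid at cols 247–321, rows 142–249, yellow plate at row ~133. Next I'll move over the new tin.

Call:
move_arm(
  deltas=[
    [[0.0076,0.499,0,-0.036,-1],[0.0076,0.499,0,-0.036,-1],[0.0076,0.499,0,-0.036,-1],[0.0076,0.499,0,-0.036,-1],[0.0076,0.499,0,-0.036,-1],[0.0076,0.499,0,-0.036,-1],[0.0076,0.499,0,-0.036,-1],[0.0076,0.499,0,-0.036,-1],[0.0076,0.499,0,-0.036,-1],[0.0076,0.499,0,-0.036,-1],[0.0076,0.499,0,-0.036,-1],[0.0076,0.499,0,-0.036,-1]],
  ],
)

```text
clock: 11.85
position: [0.4696, 0.2983, 0.2387]
ee_rot: [-0.001, -0.026, 1.0, -0.001]
contact_force: [0.0, -0.4, 0.8]
width: 0.0853
gripper_force: 0.0
```

Run:
```python
from h import *
im=cv2.imread("pics/w4.png")[:,:,::-1].copy();s=manip.get_state()
s0=dict(s,position=np.array([.4674,-.0993,.24]),ee_rot=np.array([-.0,.0109,.99994,0]))
trayline(im,s0,50,130,200,350);trayline(im,s0,255,375,200,350)
for q in((247,249),(321,249),(321.5,142),(247.5,142)):print(wbp(q,.103,s0)[:2].round(4))
im=manip.get_image("wrist")
r,b=blob(im,(45,90,40),(82,255,255),(150,60,400,290));P=np.array([wbp(q,.095,s)[:2] for q in cv2.boxPoints(r)])
print(r,b,P.round(4).tolist(),P.mean(0))
plan(.470,.300,.05,93.1)
```

```text
27 x 0.354 0.425 deg -1.17 y@.45/.55/.65 [-0.0991 -0.1011 -0.1032] res 0.0002
40 x 0.564 0.728 deg -1.17 y@.45/.55/.65 [-0.099 -0.101 -0.103] res 0.0001
[ 0.5174 -0.1312]
[ 0.5188 -0.0676]
[ 0.4272 -0.0685]
[ 0.426  -0.1259]
((286.5, 186.5), (105.0, 75.0), 90.0) [ 249  134   76  106 7761] [[0.4248, 0.2691], [0.4217, 0.3282], [0.5118, 0.3363], [0.5153, 0.271]] [0.46840533 0.30114388]
pos [0.4699 0.2984 0.2391] F [ 0.18 -1.14 -0.79] w 0.0852 g 0.0 t 11.9 yang 92.96
delta [-0.0004  0.0021  0.2364] twist -0.0012
```

Call:
move_arm(
  deltas=[
    [[0.001,0.002,0.05,-0.001,-1],[0.001,0.002,0.1,-0.001,-1],[0.001,0.002,0.15,-0.001,-1],[0.001,0.002,0.19,-0.001,-1],[0.001,0.002,0.22,-0.001,-1],[0.001,0.002,0.23,-0.001,-1],[0.001,0.002,0.23,-0.001,-1],[0.001,0.002,0.23,-0.001,-1]],
  ],
)

```text
clock: 12.7
position: [0.47, 0.3016, 0.0566]
ee_rot: [0.001, -0.028, 1.0, 0.0]
contact_force: [0.8, 0.6, 0.7]
width: 0.0856
gripper_force: 0.0
```

Call:
move_arm(
  deltas=[
    [[0,0,0,0,-0.4],[0,0,0,0,0],[0,0,0,0,1],[0,0,0,0,1],[0,0,0,0,1],[0,0,0,0,1],[0,0,0,0,1],[0,0,0,0,1]],
  ],
  squeeze=50,
)

```text
clock: 13.5
position: [0.47, 0.3017, 0.057]
ee_rot: [0.001, -0.028, 1.0, 0.0]
contact_force: [0.3, -1.9, 6.0]
width: 0.0596
gripper_force: 55.5
```

Call:
move_arm(
  deltas=[
    [[0,0,-0.01,0,1],[0,0,-0.03,0,1],[0,0,-0.06,0,1],[0,0,-0.1,0,1],[0,0,-0.14,0,1],[0,0,-0.18,0,1],[0,0,-0.22,0,1],[0,0,-0.24,0,1],[0,0,-0.24,0,1],[0,0,-0.24,0,1]],
  ],
)

```text
clock: 14.5
position: [0.4679, 0.3013, 0.2464]
ee_rot: [-0.001, -0.028, 1.0, -0.0]
contact_force: [-0.1, -0.9, -5.8]
width: 0.0594
gripper_force: 55.7
```

Run:
```python
from h import *
plan(.585,-.1021,.24,88.8)
im=manip.get_image("wrist");cv2.imwrite("pics/w5.png",im[:,:,::-1])
```

```text
pos [0.4679 0.3013 0.2464] F [-0.09 -0.89 -5.76] w 0.0594 g 55.708054304122925 t 14.5 yang 93.21
delta [-0.1179 -0.5116  0.008 ] twist 0.0367
```

View pics/w5.png

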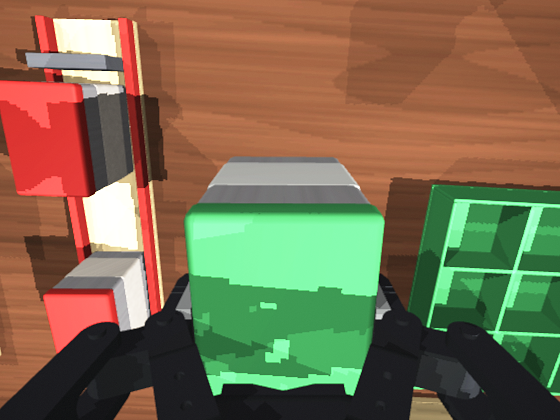

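The new tin is held squarely: lid at cols 188–382, with pads on both sides. It weighs about 0.55 kg. I'll carry it over to behind the older tin.

Call:
move_arm(
  deltas=[
    [[-0.008,-0.03,0,0.01,1],[-0.02,-0.08,0,0.02,1],[-0.032,-0.135,0,0.03,1],[-0.045,-0.19,0,0.037,1],[-0.06,-0.25,0,0.037,1],[-0.074,-0.31,0,0.037,1],[-0.088,-0.37,0,0.037,1],[-0.102,-0.43,0,0.037,1],[-0.115,-0.48,0,0.037,1],[-0.124,-0.512,0,0.037,1],[-0.124,-0.512,0,0.037,1],[-0.124,-0.512,0,0.037,1]],
  ],
)

```text
clock: 15.75
position: [0.5898, -0.102, 0.2449]
ee_rot: [-0.002, 0.012, 1.0, 0.001]
contact_force: [-0.3, 0.6, -5.4]
width: 0.0595
gripper_force: 56.4
```

Call:
move_arm(
  deltas=[
    [[0,0,0.02,0,1],[0,0,0.05,0,1],[0,0,0.08,0,1],[0,0,0.11,0,1],[0,0,0.13,0,1],[0,0,0.14,0,1],[0,0,0.14,0,1],[0,0,0.14,0,1]],
  ],
)

```text
clock: 16.55
position: [0.5911, -0.1014, 0.1359]
ee_rot: [0.0, 0.01, 1.0, 0.0]
contact_force: [-0.2, -0.4, -4.7]
width: 0.0592
gripper_force: 56.4
```

Run:
```python
from h import *
plan(.59,-.1021,.10,88.8)
s=manip.get_state();im=manip.get_image("wrist");cv2.imwrite("pics/w6.png",im[:,:,::-1])
trayline(im,s,0,120,150,430)
```

```text
pos [ 0.5911 -0.1014  0.1359] F [-0.19 -0.38 -4.68] w 0.0592 g 56.4262318611145 t 16.55 yang 88.8
delta [ 0.0014 -0.001   0.0448] twist 0.0
1 x 0.529 0.529 deg -5.49 y@.45/.55/.65 [-0.0941 -0.1037 -0.1133] res 0.0h.py:37: RankWarning: Polyfit may be poorly conditioned
  C=np.array(C);k=np.polyfit(C[:,0],C[:,1],1);print(len(C),"x",C[:,0].min().round(3),C[:,0].max().round(3),"deg",np.degrees(np.arctan(k[0])).round(2),"y@.45/.55/.65",np.polyval(k,[.45,.55,.65]).round(4),"res",np.std(C[:,1]-np.polyval(k,C[:,0])).round(4))
```

View pics/w6.png

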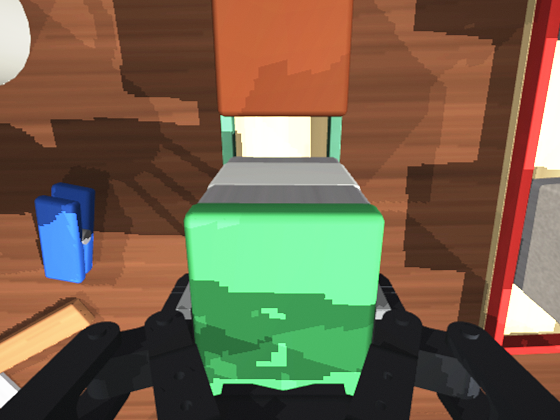

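Rails (cols 221–342) and brown lid (215–349) are both centred near col 282, in line with the held tin (188–382). Lowering.

Call:
move_arm(
  deltas=[
    [[0,-0.001,0.02,0,1],[0,-0.001,0.04,0,1],[0,-0.001,0.055,0,1],[0,-0.001,0.065,0,1],[0,-0.001,0.073,0,1],[0,-0.001,0.078,0,1],[0,-0.001,0.08,0,1],[0,-0.001,0.08,0,1]],
  ],
)

```text
clock: 17.4
position: [0.591, -0.1027, 0.0715]
ee_rot: [0.0, 0.011, 1.0, 0.0]
contact_force: [0.3, -1.2, -4.9]
width: 0.0596
gripper_force: 56.6
```

Call:
move_arm(
  deltas=[
    [[0,0,0.002,0,1],[0,0,0.004,0,1],[0,0,0.006,0,1],[0,0,0.0065,0,1],[0,0,0.0065,0,1]],
  ],
)

```text
clock: 17.9
position: [0.5907, -0.1026, 0.0661]
ee_rot: [-0.0, 0.011, 1.0, 0.0]
contact_force: [-1.2, -0.3, -5.0]
width: 0.0591
gripper_force: 56.6
```

Call:
move_arm(
  deltas=[
    [[0,0,0.001,0,1],[0,0,0.002,0,1],[0,0,0.0025,0,1],[0,0,0.0025,0,1]],
  ],
)

```text
clock: 18.3
position: [0.5909, -0.1027, 0.0651]
ee_rot: [0.0, 0.011, 1.0, -0.0]
contact_force: [-2.2, 0.6, 4.0]
width: 0.0595
gripper_force: 57.4
```

Call:
move_arm(
  deltas=[
    [[0.003,0,-0.0006,0,1],[0.008,0,-0.0006,0,1],[0.014,0,-0.0006,0,1],[0.02,0,-0.0006,0,1],[0.025,0,-0.0006,0,1],[0.028,0,-0.0006,0,1],[0.028,0,-0.0006,0,1]],
  ],
)

```text
clock: 19.0
position: [0.5682, -0.1022, 0.065]
ee_rot: [0.0, 0.011, 1.0, -0.0]
contact_force: [0.7, -0.2, 2.1]
width: 0.0598
gripper_force: 57.1
```

Call:
move_arm(
  deltas=[
    [[0.001,0,0,0,1],[0.002,0,0,0,1],[0.003,0,0,0,1],[0.004,0,0,0,1],[0.004,0,0,0,1]],
  ],
)

```text
clock: 19.5
position: [0.5673, -0.1025, 0.065]
ee_rot: [0.002, 0.011, 1.0, -0.0]
contact_force: [6.7, 0.4, -0.6]
width: 0.0596
gripper_force: 57.0
```

Call:
move_arm(
  deltas=[
    [[0.001,0,0,0,1],[0.002,0,0,0,1],[0.003,0,0,0,1],[0.004,0,0,0,1],[0.004,0,0,0,1]],
  ],
)

```text
clock: 20.0
position: [0.5649, -0.1026, 0.0651]
ee_rot: [0.003, 0.011, 1.0, -0.001]
contact_force: [8.2, -0.3, -0.7]
width: 0.0596
gripper_force: 56.9
```

Call:
move_arm(
  deltas=[
    [[0.001,0,0,0,1],[0.002,0,0,0,1],[0.003,0,0,0,1],[0.004,0,0,0,1],[0.004,0,0,0,1]],
  ],
)

```text
clock: 20.5
position: [0.5626, -0.1026, 0.0653]
ee_rot: [0.004, 0.011, 1.0, -0.001]
contact_force: [9.7, -0.3, -2.1]
width: 0.0592
gripper_force: 56.9
```

Call:
move_arm(
  deltas=[
    [[0,0,0,0,0.3],[0,0,0,0,0.1],[0,0,0,0,-0.1],[0,0,0,0,-0.5],[0,0,0,0,-1],[0,0,0,0,-1],[0,0,0,0,-1],[0,0,0,0,-1]],
  ],
)

```text
clock: 21.3
position: [0.5583, -0.1019, 0.0645]
ee_rot: [-0.0, 0.011, 1.0, 0.0]
contact_force: [-0.1, 0.5, 0.6]
width: 0.0851
gripper_force: 0.0
```

Call:
move_arm(
  deltas=[
    [[0,0,-0.03,0,-1],[0,0,-0.07,0,-1],[0,0,-0.12,0,-1],[0,0,-0.17,0,-1],[-0.05,0,-0.22,0,-1],[-0.05,0,-0.22,0,-1],[-0.05,0,-0.22,0,-1],[-0.05,0,-0.22,0,-1]],
  ],
)

```text
clock: 22.1
position: [0.5971, -0.1025, 0.2389]
ee_rot: [-0.002, 0.011, 1.0, 0.001]
contact_force: [-0.4, -0.1, -0.4]
width: 0.085
gripper_force: 0.0
```

Run:
```python
from h import *
s=manip.get_state();im=manip.get_image("wrist");b=manip.get_image("side")[150:300,205:405]
cv2.imwrite("pics/w7.png",np.hstack([im[:400,190:380],cv2.resize(b,(533,400))])[:,:,::-1])
plan(.565,-.1025,.064,88.8)
```

```text
pos [ 0.5969 -0.1025  0.2386] F [-0.32 -0.08  0.01] w 0.0855 g 0.0 t 22.2 yang 88.75
delta [ 0.0388 -0.0012  0.2184] twist -0.0004
```

View pics/w7.png

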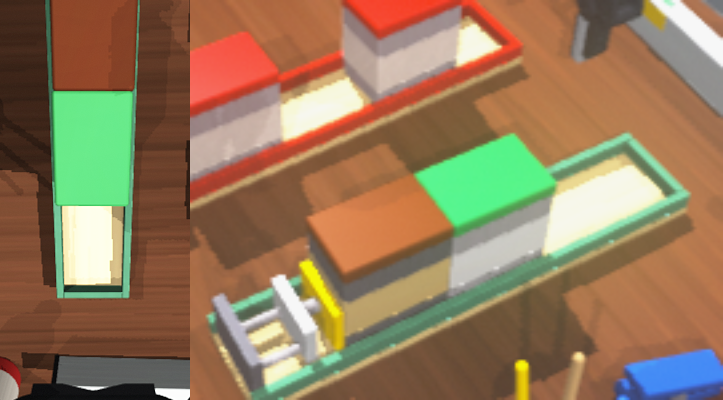

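The picture shows the green tin touching the brown one, with the brown tin against the yellow plate. Both are upright and between the rails. I'll check numerically that the bumper is still compressed.

Run:
```python
from h import *
a=cv2.imread("pics/side0.png")[:,:,::-1].copy();b=manip.get_image("side")
t=a[236:300,208:258];R=np.array(manip.camera_params("side")["R"])
Y=((24,120,90),(34,255,255))
def front(im):
    # left (front-side) boundary of yellow plate per row
    m=cv2.inRange(cv2.cvtColor(im,cv2.COLOR_RGB2HSV),*Y);r=[]
    for y in range(250,276):
        c=np.flatnonzero(m[y,225:275])
        r.append(c[0]+225 if len(c) else np.nan)
    return np.array(r)
fa,fb=front(a),front(b);print(fa,fb)
p=manip.camera_params("side");f=lambda X:(lambda c:np.array([p['fx']*c[0]/c[2]+p['cx'],p['fy']*c[1]/c[2]+p['cy']]))(R@X+p['t'])
print(f(np.array([.434,-.09,.058])),f(np.array([.424,-.09,.058])))
ma=[cv2.moments(cv2.inRange(cv2.cvtColor(i,cv2.COLOR_RGB2HSV),*Y)[240:282,225:275],True) for i in(a,b)]
print([(m['m10']/m['m00'],m['m01']/m['m00'],m['m00']) for m in ma])
t=manip.get_image("top");m=cv2.inRange(cv2.cvtColor(t,cv2.COLOR_RGB2HSV),(22,60,150),(33,255,255));
ta=cv2.imread("pics/top0.png")[:,:,::-1].copy()
for i in(ta,t):print(cv2.cvtColor(i,cv2.COLOR_RGB2HSV)[250:264,322].tolist())
```

```text
[250 251 250 250 250 250 250 250 250 251 257 257 258 258 258 258 256 256
 256 257 257 258 258 259 260 260] [246 247 247 247 247 247 247 247 247 247 247 253 254 254 255 255 255 255
 254 254 254 254 256 255 256 256]
[255.22826127 251.74418523] [250.7574434 253.7945982]
[(33.03238866396761, 22.170040485829958, 247.0), (29.897777777777776, 23.653333333333332, 225.0)]
[[29, 27, 255], [29, 29, 255], [29, 28, 255], [29, 43, 254], [30, 82, 254], [30, 103, 255], [30, 103, 255], [30, 120, 242], [120, 2, 211], [135, 2, 247], [120, 1, 249], [120, 1, 251], [120, 1, 251], [0, 0, 251]]
[[21, 21, 245], [22, 19, 247], [23, 18, 247], [23, 18, 247], [23, 18, 247], [22, 19, 247], [22, 19, 248], [23, 18, 247], [23, 18, 247], [25, 19, 247], [24, 20, 245], [20, 36, 196], [26, 27, 67], [21, 34, 159]]
```

The bumper is still compressed about 7 mm, which is roughly 4 N. Handing in.

```bash
python3 -c "
from rig import manip
print(manip.sign_off())"
```

```text
the job is handed in; nothing more can be done
None
```

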